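# Take the depth of a well with a depth gauge and lock the reading

### The job

Take the depth of the wide well in the middle of the aluminium block with the depth gauge that stands in its rest: stand the gauge with its foot flat on the block and its probe centred in that well, then lower the probe gently, by feel, until it touches the bottom. Leave it touching and press the lock lever fully down, so that the gauge is left standing there with its reading locked. Leave everything else on the table where it is.

Things in the scene. Friction and masses are not known exactly. Their poses are not given: they have to be found in the camera images.
- block: aluminium dry-bath block, fixed to the table, 130 x 130 mm and 70 mm high; a wide well, 24 mm in diameter, in the middle of its top and six narrow wells, 13 mm in diameter, in two rows along two edges (48 mm from the middle); origin at the centre of its underside, z up
- well_mouth (a point): centre of the mouth of the wide well, level with the block's top. The well is between 45 and 65 mm deep, different each time; its flat bottom is not measured
- rest: grey plastic rest, fixed to the table, 70 x 130 mm: two cheeks with their tops 50 mm high, 100 mm apart (centres) along its y axis, with 6 mm high lips at the outer ends, on which the two ends of the gauge's foot stand; origin at the centre of its underside, z up
- gauge: the depth gauge, about 0.5 kg, standing loose in the rest. Its foot is a flat steel bar, 34 mm along x, 116 mm along y, 14 mm thick; origin at the centre of the foot's underside, z up. The probe runs along this z axis through a guide post that reaches 38 mm above the origin. The lock lever is on the +y half
- probe: the gauge's probe: steel rod, 8 mm in diameter, with a black grip head; origin at its lower tip, z up. It slides 50 mm in the foot: fully up, the tip is 25 mm below the foot's underside (it cannot come out). With the lock open a drag of about 3 N holds it where it is left; with the lock closed it is clamped. Over 20 N on the tip would damage it
- probe_head (a point): centre of the top of the probe's grip head, 137 mm above the tip. The head is 22 mm tall, 16 mm along the gauge's x and 26 mm along its y: grip it across the 16 mm. The gauge can be carried by it, and the probe pushed down by it
- lock_lever (a joint): angle of the lock lever (rad): 0 open, sticking up 33 degrees outward; 0.58 fully down, lying level on its stop, locked. It stays where it is left; pressing it down takes about 3 to 6 N at its tab, more at the stop
- lever_tab (a point): top of the black tab at the lever's outer end (16 mm wide, 10 mm long). The hinge lies along the gauge's x, 24 mm along +y and 31 mm up from the gauge's origin; the tab is 52 mm along +y and 54 mm up when open, 60 mm along +y and 34.5 mm up when locked. Press it down from above
- vial: small screw-cap vial, 17 mm in diameter, 34 mm tall, standing on the table; bystander, origin at the centre of its underside
- usb: USB stick, 18 x 56 x 8 mm, lying on the table; bystander, origin at the centre of its underside
- screwdriver_l: screwdriver, 189 mm long, lying on the table; bystander, origin at the centre of its underside
- pad: yellow pad of paper, 74 x 74 x 12 mm, lying on the table; bystander, origin at the centre of its underside
Mind the look-alikes: they are no part of the job. Leave any pink look-alike of the gauge alone.

How it is judged:
By the outcome, as a careful person would: the job done as asked, in the order asked, and still so for the second after the job is handed in, with the robot touching nothing.
It also fails if it takes over 61 s, if anything falls off the work surface, if the arm or the gripper's body presses on something with over 40 N, if the wrist force passes 120 N, or if a joint passes its speed limit or range.

### The arm

A 6-joint arm with a two-finger parallel gripper is mounted at the origin on a cart in front of the work surface, level with it; the furniture and walls round the work are solid. World frame = base frame: x ahead of the robot, y to its left, z up, the work surface at z = 0. Lengths are in m, angles in rad, forces in N, time in s.
With the tool pointing down it reaches from about 0.3 to 0.775 m from the base axis. Payload 14.6 kg.
Tool frame: the origin (TCP) lies on the centre line of the jaws, within the pads' length; the fingertips stand 11 mm ahead of it and the grasp point (between the pads) lies 8 mm behind it; y points along the fingers, x is the direction in which the jaws open and shut, and the axes are right-handed (so a half turn about y gives the same grasp; the last joint's range is limited). The gripper opens to 94 mm and grips with 3 to 60 N. Pads are 16 mm wide; open, the fingers measure 119 mm over their backs; the gripper's body (75 mm by 177 mm) begins 78 mm behind the grasp point.
Start: joints at [-0.067, 0.3, 1.521, -0, 1.321, -0.067], TCP at [0.55, -0, 0.216] pointing down, gripper open.
Joint ranges: [-3.03, 3.03], [-0.79, 2.21], [0.23, 2.52], [-1.04, 4.18], [0, 3.07], [-2.55, 2.55]. Speed limits (rad/s): [2.22, 2.22, 2.57, 3.14, 3.14, 3.14].

### API

Orientations are given as [roll, pitch, yaw] about the fixed x, y, z axes, in that order (R = Rz(yaw) Ry(pitch) Rx(roll)).
In Python, from station import ctrl, imaging gives the robot as it stands. The module is installed in compiled form; this text tells all that it offers.
- The arm moves only by the tool apply_moves, never from a script. Its argument "deltas" is a list of rows, each an object with "dp": the shift along the tool's x, y, z in m, a list of three; "roll": the turn about the tool's y in rad; "grip": the closure, from -1 (fully open) to 1 (shut). In form: [{"dp": [tx, ty, tz], "roll": roll, "grip": grip}, ...]. A call has 1 to 10 rows; each row shifts and turns the commanded pose from where the row before left it, along the tool's axes as they then stand; what a row does not reach is not made up. A row lasts 1/8 s, in which the tool goes at most 62.5 mm and 10.7 degrees, less where a joint would pass 70% of its speed; a pose out of reach is approached as far as the arm can. A call with a gripper value outside its range is refused whole. The fingers move at their own pace and stop on an object; "newtons" is the grip in N (left out, the last holds). Time passes only in rows, so rows that do not move let the fingers close. It gives the time, the measured TCP pose, the force and the opening at its end, in the units of the state.
- ctrl.get_obs(): the state, without advancing time (a new reading comes with each control period).
- imaging.camera(name): name is "scene" or "side" or "wrist"; returns the picture (384x512x3 uint8, blue, green, red); there is no depth.
- imaging.camera_info(name): a dict with "K" (3x3 intrinsics, pixels), "D" ([k1, k2, p1, p2, k3] as OpenCV has them; the pictures are not rectified), "world_from_camera" (4x4, takes a point from camera to world coordinates). Camera axes: x right, y down, z forward; pixel columns grow to the right and rows downward; lengths in m; the calibration is good to about 2 mm. A picture is of the moment at which its call begins: read the wrist's pose just before it. camera_info takes no time and is no camera call; for the wrist camera it gives the pose at the moment of the call.
- ctrl.hand_in(): hands the job in, once; it reports no verdict.
The state is a dict: "time_s": time; "qpos": joint angles; "joint_vel": joint speeds; "tau": joint torques, N m; "ee_pos": TCP position; "eef_rot": TCP orientation; "force": force on the tool from outside, world axes, zero at the start; "moment": the same for the moment, N m; "grip_width": finger opening in m.
Only numpy, scipy, OpenCV 4.12 (cv2) and the standard library are available. Lean on these libraries where they do the work, as an engineer would, in place of code of your own. Each camera call takes 0.05 s, during which the arm holds its last target. There are 200 camera calls.

## Working session

There is one attempt and no reset: what is moved stays moved. The work goes in short steps, Python scripts to look and compute and a tool call to move; the robot and the scene stay as the last step left them, time stands still between calls to the robot, and variables do not carry over. Pictures are saved under pics/ and viewed, about 8 in all and at most 12, crops included, and the job is handed in when it is done.

Besides the shell and the picture viewer there is one more tool, called after ">>>" as name(argument=value, ...), one argument or row to a line, values as JSON. apply_moves: Moves the arm, as the interface text tells. Its arguments: {"type":"object","properties":{"deltas":{"type":"array"},"newtons":{"type":"number"}},"required":["deltas"]}

```bash
mkdir -p pics; python3 - <<'E'
from station import ctrl, imaging
import cv2,numpy as np
o=ctrl.get_obs();print({k:np.round(v,4).tolist() for k,v in o.items()})
for n in("scene","side","wrist"):
    im=imaging.camera(n);cv2.imwrite(f"pics/{n}0.png",im);i=imaging.camera_info(n)
    print(n,np.round(i["K"],1).tolist(),np.round(i["D"],4),np.round(i["world_from_camera"],4).tolist())
a=[cv2.imread(f"pics/{n}0.png") for n in("scene","side")]
E
```

```text
{'time_s': 0.0, 'qpos': [-0.0666, 0.3005, 1.5216, -0.0, 1.3207, -0.0666], 'joint_vel': [-0.0009, 0.0013, -0.001, -0.001, 0.0002, 0.0002], 'tau': [-0.0015, -53.1806, -35.2736, 0.0708, 0.0244, -0.0], 'ee_pos': [0.5497, 0.0, 0.2159], 'eef_rot': [-1.5707, 0.0012, -0.0], 'force': [-0.3025, 0.2289, 1.0127], 'moment': [0.033, 0.0086, -0.0206], 'grip_width': 0.0942}
scene [[374.5, 0.0, 252.4], [0.0, 374.5, 196.0], [0.0, 0.0, 1.0]] [-0.002  0.     0.     0.     0.   ] [[-0.8523, -0.3076, 0.4231, 0.0266], [-0.5226, 0.4669, -0.7133, 0.9268], [0.0219, -0.8291, -0.5587, 0.7095], [0.0, 0.0, 0.0, 1.0]]
side [[451.4, 0.0, 255.2], [0.0, 451.4, 192.3], [0.0, 0.0, 1.0]] [0.003 0.    0.    0.    0.   ] [[0.9877, -0.0822, 0.1327, 0.3523], [-0.1561, -0.5375, 0.8287, -0.8142], [0.0032, -0.8392, -0.5438, 0.7688], [0.0, 0.0, 0.0, 1.0]]
wrist [[283.1, 0.0, 257.6], [0.0, 283.1, 187.4], [0.0, 0.0, 1.0]] [-0.0578  0.      0.      0.      0.    ] [[1.0, 0.0004, -0.0006, 0.5509], [0.0003, -0.9677, -0.2521, 0.0721], [-0.0007, 0.2521, -0.9677, 0.3844], [0.0, 0.0, 0.0, 1.0]]
```

View pics/scene0.png

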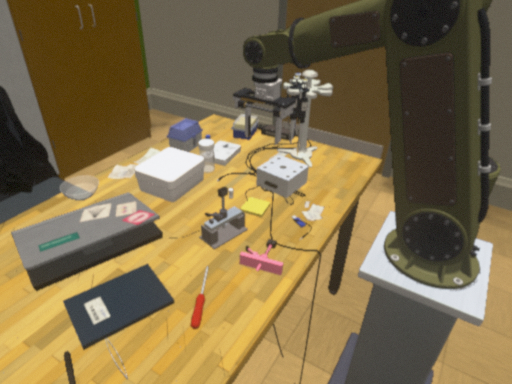

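View pics/side0.png

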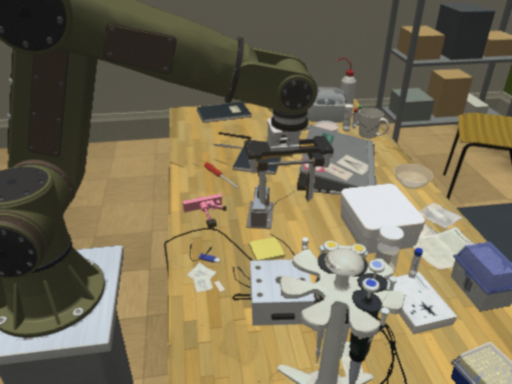

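View pics/wrist0.png

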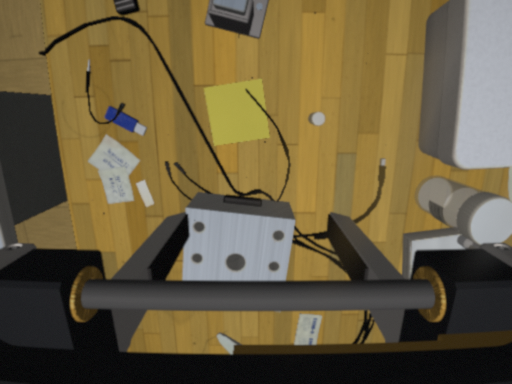

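The scene picture shows the grey gauge in its rest at about (223,225), the pink look-alike at (262,257) and the block at (283,174). The side view has the gauge at (261,205), the pink one at (205,205) and the block at (283,292). The wrist view shows the block's wide well at about (235,262).

The candidates are the grey gauge and the pink look-alike. The grey one in its rest fits the description, and I'll confirm it in an enlarged crop.

```bash
cat > h.py <<'E'
from station import ctrl, imaging
import cv2,numpy as np
def ray(i,p):
    u=cv2.undistortPoints(np.array([[p]],float),np.array(i["K"]),np.array(i["D"]))[0,0]
    T=np.array(i["world_from_camera"]);return T[:3,3],T[:3,:3]@np.r_[u,1]
def plane(i,p,z):
    o,d=ray(i,p);return o+d*(z-o[2])/d[2]
def tri(i,p,j,q):
    a,d=ray(i,p);b,e=ray(j,q);s=np.linalg.lstsq(np.c_[d,-e],b-a,rcond=None)[0]
    P,Q=a+s[0]*d,b+s[1]*e;return (P+Q)/2,np.linalg.norm(P-Q)
E
python3 - <<'E'
from h import *
s,d,w=[imaging.camera_info(n) for n in("scene","side","wrist")]
np.set_printoptions(precision=4,suppress=True)
print("wells",[plane(w,p,.07) for p in((235.5,262),(199,226),(278,236),(196.5,258),(274,267))])
print("gauge approx",tri(s,(223,190),d,(262,160)),plane(s,(223,225),.05),plane(d,(261,205),.06))
a=cv2.resize(cv2.imread("pics/scene0.png")[165:285,180:300],None,fx=3.3,fy=3.3,interpolation=2)
b=cv2.resize(cv2.imread("pics/side0.png")[135:255,180:300],None,fx=3.3,fy=3.3,interpolation=2)
cv2.imwrite("pics/c1.png",np.hstack([a,b]))
E
```

```text
wells [array([ 0.5235, -0.1053,  0.07  ]), array([ 0.4808, -0.0575,  0.07  ]), array([ 0.5754, -0.0703,  0.07  ]), array([ 0.4753, -0.1   ,  0.07  ]), array([ 0.5713, -0.1122,  0.07  ])]
gauge approx (array([0.5316, 0.2476, 0.1677]), np.float64(0.0229416084105119)) [0.5186 0.2551 0.05  ] [0.5311 0.1998 0.06  ]
```

View pics/c1.png

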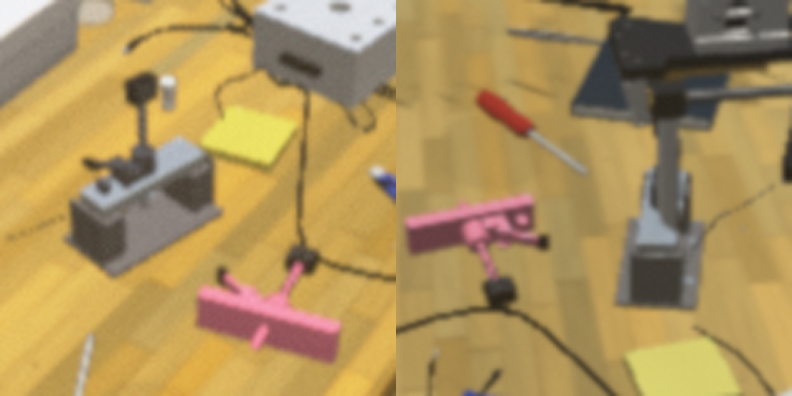

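In the crop, the grey gauge stands in its rest. Its head is at scene (223,192), and its lever is on the side away from the block, roughly world +y. The pink one lies on its side, so it's the look-alike and I'll leave it. Next I'm moving the wrist camera over the gauge.

>>> apply_moves(
  deltas=[
    {"dp": [-0.01,0,0.04],"roll": 0,"grip": -1},
    {"dp": [-0.01,0,0.045],"roll": 0,"grip": -1},
    {"dp": [0,0,0.045],"roll": 0,"grip": -1},
    {"dp": [0,0,0],"roll": 0,"grip": -1},
    {"dp": [0,0,0],"roll": 0,"grip": -1},
  ],
)

```text
time_s: 0.78
ee_pos: [0.5299, 0.1297, 0.2162]
eef_rot: [-1.571, 0.0, 0.0]
force: [-0.3, -0.1, -0.5]
grip_width: 0.0939
```

```bash
python3 - <<'E'
from h import *
import pickle
np.set_printoptions(precision=4,suppress=True)
o=ctrl.get_obs();w=imaging.camera_info("wrist");im=imaging.camera("wrist");pickle.dump(w,open("w1.pkl","wb"))
cv2.imwrite("pics/w1.png",im);print(o["ee_pos"],o["eef_rot"],o["time_s"],w["world_from_camera"])
cv2.imwrite("pics/w1b.png",cv2.resize(im[20:320,110:410],None,fx=2,fy=2,interpolation=2))
E
```

```text
[0.5299 0.1297 0.2162] [-1.571   0.0004  0.0002] 0.775 [[ 1.      0.0006 -0.0001  0.531 ]
 [ 0.0005 -0.9676 -0.2524  0.2018]
 [-0.0003  0.2524 -0.9676  0.3846]
 [ 0.      0.      0.      1.    ]]
```

View pics/w1b.png

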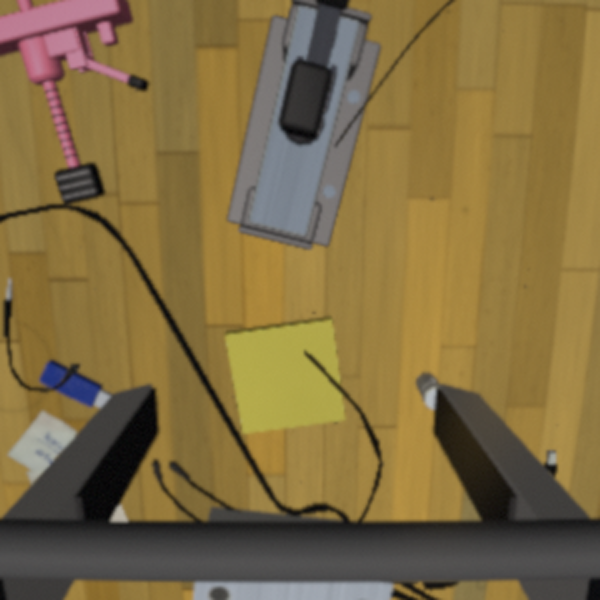

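The crop shows the gauge's head at crop (307,95), which is full-frame (263,67). The foot's long axis leans about 12° to the right of straight up, and the lever is at the top (+y). I'll move so the head sits at the camera's nadir, which removes the parallax.

>>> apply_moves(
  deltas=[
    {"dp": [0.003,0,0.02],"roll": 0,"grip": -1},
    {"dp": [0,0,0.02],"roll": 0,"grip": -1},
    {"dp": [0,0,0],"roll": 0,"grip": -1},
    {"dp": [0,0,0],"roll": 0,"grip": -1},
  ],
)

```text
time_s: 1.32
ee_pos: [0.5329, 0.1701, 0.2163]
eef_rot: [-1.571, 0.0, 0.001]
force: [0.5, -0.2, 0.0]
grip_width: 0.0945
```

```bash
python3 - <<'E'
from h import *
np.set_printoptions(precision=4,suppress=True)
o=ctrl.get_obs();w=imaging.camera_info("wrist");im=imaging.camera("wrist")
cv2.imwrite("pics/w2.png",im);print(o["ee_pos"],o["time_s"])
m=((im.max(2)<75)*255).astype(np.uint8)[:200,180:340]
for c in cv2.findContours(m,0,2)[0]:
    if cv2.contourArea(c)>150:
        r=cv2.minAreaRect(c);b=cv2.boxPoints(r)+[180,0];print(cv2.contourArea(c),b.round(1).tolist(),plane(w,b.mean(0),.162),r[1:])
v=cv2.resize(im[:200,180:340],None,fx=3,fy=3,interpolation=2)
cv2.imwrite("pics/w2b.png",np.hstack([v,cv2.cvtColor(cv2.resize(m,None,fx=1.5,fy=1.5),8)[:300,:].copy() if 0 else cv2.resize(cv2.cvtColor(m,8),(240,600)) if 0 else np.vstack([cv2.resize(cv2.cvtColor(m,8),(240,300)),np.zeros((300,240,3),np.uint8)])]))
E
```

```text
[0.5329 0.1701 0.2163] 1.325
1145.5 [[245.5, 137.7], [254.5, 55.4], [290.2, 59.3], [281.1, 141.6]] [0.5416 0.2535 0.162 ] ((35.88106918334961, 82.81922912597656), 6.254032611846924)
```

View pics/w2b.png

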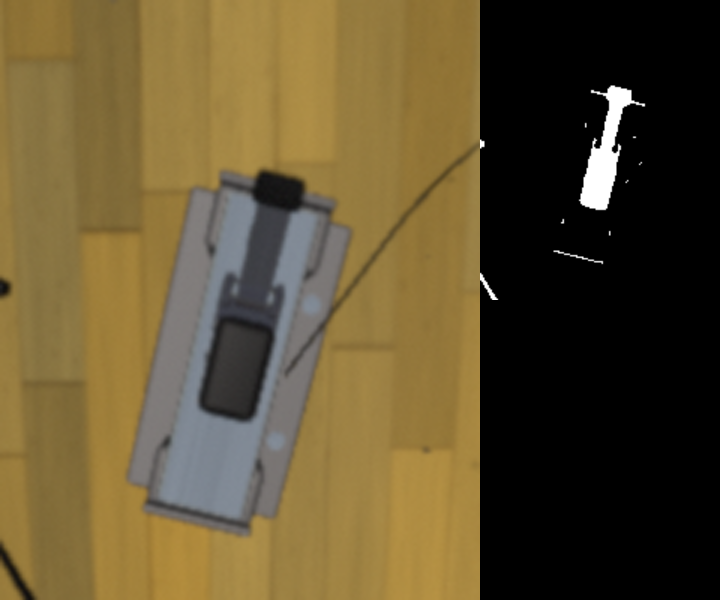

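The crop shows the head centred at full-frame (259,122.5), with the lever tab at (273,63) on the +y side. The yaw is about -12.2°.

```bash
python3 - <<'E'
from h import *
np.set_printoptions(precision=4,suppress=True)
w=imaging.camera_info("wrist");f=lambda x,y:(180+x/3,y/3)
print("head",plane(w,f(237,368),.162),"len",plane(w,f(247,320.5),.162)-plane(w,f(227,415),.162))
c=[plane(w,f(*p),.056) for p in((222,180),(333,206),(249,531),(147,507))];print("rest",np.mean(c,0))
v=(c[0]+c[1]-c[2]-c[3])/2;print(v,np.degrees(np.arctan2(-v[0],v[1])))
print("tab",plane(w,f(279,188),.104))
h=plane(w,f(237,368),.162);o=ctrl.get_obs();print("to head",h-o["ee_pos"],h[:2]-o["ee_pos"][:2])
E
```

```text
head [0.5351 0.2354 0.162 ] len [0.0051 0.0238 0.    ]
rest [0.5353 0.2343 0.056 ]
[0.0299 0.1209 0.    ] -13.904075820872999
tab [0.5483 0.2885 0.104 ]
to head [ 0.0021  0.0655 -0.0544] [0.0021 0.0655]
```

```bash
python3 - <<'E'
from h import *
np.set_printoptions(precision=4,suppress=True)
w=imaging.camera_info("wrist");s=imaging.camera_info("scene")
print(tri(w,(259,122.6),s,(222.7,188.2)))
E
```

```text
(array([0.5337, 0.2342, 0.1568]), np.float64(0.003536459263364279))
```

>>> apply_moves(
  deltas=[
    {"dp": [0.002,0,0.03],"roll": 0.117,"grip": -1},
    {"dp": [0,0,0.035],"roll": 0.117,"grip": -1},
    {"dp": [0,0,0],"roll": 0,"grip": -1},
    {"dp": [0,0,0],"roll": 0,"grip": -1},
  ],
)

```text
time_s: 1.88
ee_pos: [0.5391, 0.234, 0.2164]
eef_rot: [-1.571, 0.0, -0.233]
force: [-0.5, 0.3, 0.1]
grip_width: 0.094
```

>>> apply_moves(
  deltas=[
    {"dp": [-0.004,0.02,0],"roll": 0,"grip": -1},
    {"dp": [0,0.03,0],"roll": 0,"grip": -1},
    {"dp": [0,0.015,0],"roll": 0,"grip": -1},
    {"dp": [0,0.009,0],"roll": 0,"grip": -1},
    {"dp": [0,0,0],"roll": 0,"grip": -1},
    {"dp": [0,0,0],"roll": 0,"grip": -0.5},
    {"dp": [0,0,0],"roll": 0,"grip": 0},
  ],
  newtons=30,
)

```text
time_s: 2.75
ee_pos: [0.5354, 0.2358, 0.1431]
eef_rot: [-1.57, -0.001, -0.234]
force: [-0.0, 1.0, -0.5]
grip_width: 0.0773
```

```bash
python3 - <<'E'
from h import *
o=ctrl.get_obs();print(o["ee_pos"],o["force"],o["grip_width"])
im=imaging.camera("scene");im2=imaging.camera("wrist")
a=cv2.resize(im[120:280,150:310],(560,560),interpolation=2);cv2.imwrite("pics/g1.png",a)
E
```

```text
[0.53544913 0.23576813 0.14314343] [-0.0031885   0.96664619 -0.48222976] 0.07731859988322748
```

View pics/g1.png

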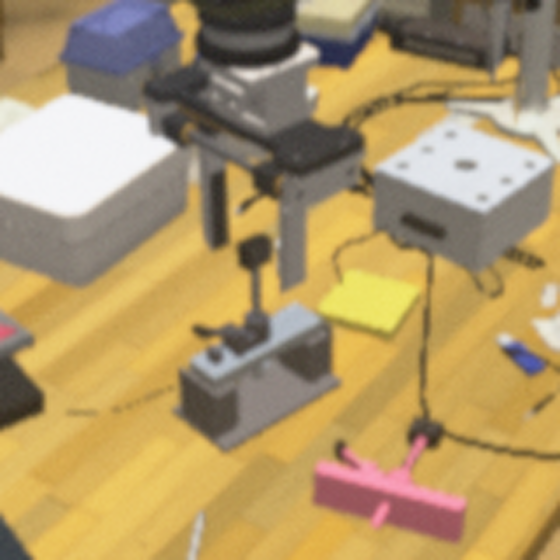

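The view shows the jaws straddling the head, which is at crop (255,250) with the fingertips at (215,245) and (292,285). I'll close them and lift.

>>> apply_moves(
  deltas=[
    {"dp": [0,0,0],"roll": 0,"grip": 0.3},
    {"dp": [0,0,0],"roll": 0,"grip": 0.6},
    {"dp": [0,0,0],"roll": 0,"grip": 1},
    {"dp": [0,0,0],"roll": 0,"grip": 1},
    {"dp": [0,0,0],"roll": 0,"grip": 1},
    {"dp": [0,0,0],"roll": 0,"grip": 1},
    {"dp": [0,0,0],"roll": 0,"grip": 1},
    {"dp": [0,0,0],"roll": 0,"grip": 1},
  ],
  newtons=30,
)

```text
time_s: 3.85
ee_pos: [0.5352, 0.2357, 0.1424]
eef_rot: [-1.571, 0.0, -0.234]
force: [1.0, -0.2, -1.6]
grip_width: 0.0158
```

>>> apply_moves(
  deltas=[
    {"dp": [0,-0.01,0],"roll": 0,"grip": 1},
    {"dp": [0,-0.02,0],"roll": 0,"grip": 1},
    {"dp": [0,-0.03,0],"roll": 0,"grip": 1},
    {"dp": [0,-0.03,0],"roll": 0,"grip": 1},
    {"dp": [0,0,0],"roll": 0,"grip": 1},
    {"dp": [0,0,0],"roll": 0,"grip": 1},
    {"dp": [0,0,0],"roll": 0,"grip": 1},
  ],
  newtons=30,
)

```text
time_s: 4.72
ee_pos: [0.5348, 0.2355, 0.2309]
eef_rot: [-1.572, 0.002, -0.234]
force: [-0.1, 0.5, -5.1]
grip_width: 0.0158
```

```bash
python3 - <<'E'
from h import *
np.set_printoptions(precision=4,suppress=True)
w=dict(imaging.camera_info("wrist"));w["world_from_camera"]=np.array([[1.0,.0004,-.0006,.5509],[.0003,-.9677,-.2521,.0721],[-.0007,.2521,-.9677,.3844],[0,0,0,1]])
def blobs(f,x0,x1,y0,y1,i,T):
    g=cv2.cvtColor(cv2.imread(f),6)[y0:y1,x0:x1];m=((g<T)*255).astype(np.uint8)
    for c in cv2.findContours(m,0,1)[0]:
        if 8<cv2.contourArea(c)<600:
            M=cv2.moments(c);p=(M["m10"]/M["m00"]+x0,M["m01"]/M["m00"]+y0);print(f,np.round(p,1),M["m00"],plane(i,p,.07))
blobs("pics/wrist0.png",186,292,214,280,w,110)
blobs("pics/scene0.png",262,305,157,184,imaging.camera_info("scene"),120)
blobs("pics/side0.png",250,330,262,305,imaging.camera_info("side"),110)
a=cv2.resize(cv2.imread("pics/wrist0.png")[190:300,170:310],None,fx=3.5,fy=3.5,interpolation=2);cv2.imwrite("pics/blk.png",a)
E
```

```text
pics/wrist0.png [273.4 265.8] 54.0 [ 0.5704 -0.1106  0.07  ]
pics/wrist0.png [235.1 261.8] 221.0 [ 0.5229 -0.105   0.07  ]
pics/wrist0.png [196.7 257.7] 55.5 [ 0.4755 -0.0996  0.07  ]
pics/wrist0.png [277.9 235. ] 61.5 [ 0.5752 -0.069   0.07  ]
pics/wrist0.png [198.6 226.3] 61.0 [ 0.4802 -0.0579  0.07  ]
pics/wrist0.png [279.3 215.4] 73.0 [ 0.5763 -0.0439  0.07  ]
pics/wrist0.png [187.  227.5] 48.5 [ 0.4662 -0.0595  0.07  ]
pics/scene0.png [271.1 179.2] 156.0 [ 0.511  -0.0077  0.07  ]
pics/side0.png [307.9 298.7] 134.0 [ 0.5678 -0.1695  0.07  ]
pics/side0.png [323.7 266.4] 56.5 [ 0.6285 -0.0788  0.07  ]
```

```bash
python3 - <<'E'
from h import *
np.set_printoptions(precision=4,suppress=True)
s,d=imaging.camera_info("scene"),imaging.camera_info("side")
print(tri(s,(310,76),d,(345,260)),tri(s,(303,152),d,(330,378)))
for p in((283,287),(400,268)):
  for z in(.25,.35):print(p,z,plane(d,p,z))
a=imaging.camera("scene");b=imaging.camera("side")
cv2.imwrite("pics/st.png",np.hstack([cv2.resize(a[50:200,210:360],(400,400),interpolation=2),cv2.resize(b[100:350,200:450],(400,400),interpolation=2)]))
E
```

```text
(array([ 0.5567, -0.3414,  0.3233]), np.float64(0.012196135002737994)) (array([ 0.5573, -0.3331,  0.0253]), np.float64(0.028885810685175716))
(283, 287) 0.25 [ 0.4794 -0.3049  0.25  ]
(283, 287) 0.35 [ 0.4549 -0.4031  0.35  ]
(400, 268) 0.25 [ 0.6831 -0.2915  0.25  ]
(400, 268) 0.35 [ 0.6193 -0.3922  0.35  ]
```

View pics/st.png

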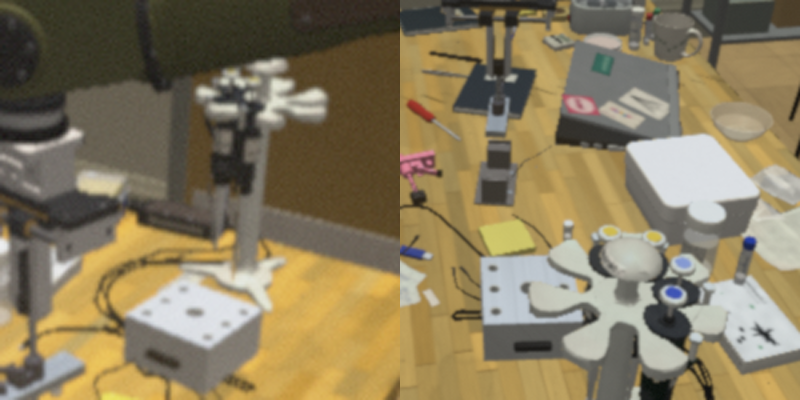

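The view shows the gauge hanging upright in the gripper. The pipette stand's base is near (0.56,-0.34), clear of the path. I'll carry the gauge to the block.

>>> apply_moves(
  deltas=[
    {"dp": [0,0,0],"roll": -0.059,"grip": 1},
    {"dp": [0,0,0],"roll": -0.059,"grip": 1},
    {"dp": [0.003,0,-0.02],"roll": 0,"grip": 1},
    {"dp": [0.004,0,-0.04],"roll": 0,"grip": 1},
    {"dp": [0.004,0,-0.05],"roll": 0,"grip": 1},
    {"dp": [0.004,0,-0.05],"roll": 0,"grip": 1},
    {"dp": [0.003,0,-0.05],"roll": 0,"grip": 1},
    {"dp": [0.003,0,-0.05],"roll": 0,"grip": 1},
    {"dp": [0.003,0,-0.04],"roll": 0,"grip": 1},
    {"dp": [0.002,0,-0.025],"roll": 0,"grip": 1},
  ],
)

```text
time_s: 6.08
ee_pos: [0.5226, -0.0927, 0.2323]
eef_rot: [-1.571, 0.0, -0.119]
force: [-0.1, 1.0, -5.1]
grip_width: 0.0156
```

>>> apply_moves(
  deltas=[
    {"dp": [0.001,0,-0.01],"roll": 0,"grip": 1},
    {"dp": [0,0,-0.004],"roll": 0,"grip": 1},
    {"dp": [0,0,0],"roll": 0,"grip": 1},
    {"dp": [0,0,0],"roll": 0,"grip": 1},
    {"dp": [0,0,0],"roll": 0,"grip": 1},
  ],
)

```text
time_s: 6.7
ee_pos: [0.5228, -0.1036, 0.2324]
eef_rot: [-1.571, 0.0, -0.115]
force: [-0.1, 0.6, -5.4]
grip_width: 0.0157
```

```bash
python3 - <<'E'
from h import *
o=ctrl.get_obs();print(o["ee_pos"],o["eef_rot"],o["force"],o["grip_width"])
im=imaging.camera("side");w=imaging.camera("wrist");cv2.imwrite("pics/p1w.png",w)
cv2.imwrite("pics/p1.png",np.hstack([cv2.resize(im[180:330,200:350],(400,400),interpolation=2),cv2.resize(w[150:380,140:370],(400,400),interpolation=2)]))
E
```

```text
[ 0.52283022 -0.10364354  0.23244441] [-1.57074504e+00  9.85655431e-06 -1.15265275e-01] [-0.09542237  0.63206478 -5.42448977] 0.01565232593374998
```

View pics/p1.png

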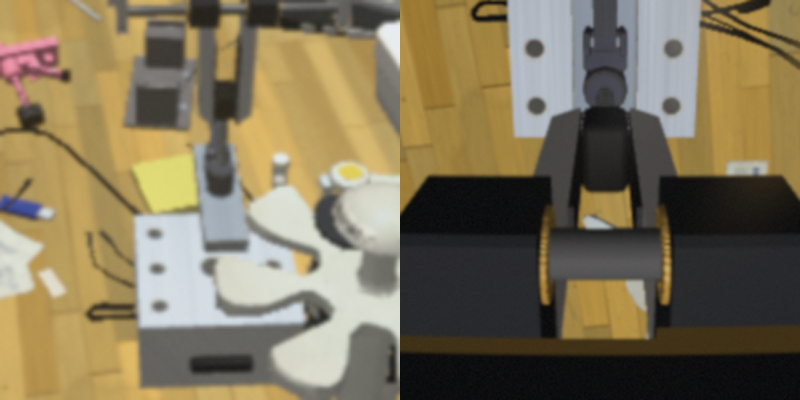

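The gauge hangs over the block, with its foot symmetric between the well rows. I'll shift 1 mm and descend.

>>> apply_moves(
  deltas=[
    {"dp": [0,0.015,-0.001],"roll": 0,"grip": 1},
    {"dp": [0,0.02,0],"roll": 0,"grip": 1},
    {"dp": [0,0.015,0],"roll": 0,"grip": 1},
    {"dp": [0,0.005,0],"roll": 0,"grip": 1},
    {"dp": [0,0,0],"roll": 0,"grip": 1},
    {"dp": [0,0,0],"roll": 0,"grip": 1},
  ],
)

```text
time_s: 7.55
ee_pos: [0.5229, -0.1052, 0.178]
eef_rot: [-1.571, -0.001, -0.116]
force: [0.7, 0.8, -5.0]
grip_width: 0.0157
```

>>> apply_moves(
  deltas=[
    {"dp": [0,0.003,0],"roll": 0,"grip": 1},
    {"dp": [0,0.003,0],"roll": 0,"grip": 1},
    {"dp": [0,0.002,0],"roll": 0,"grip": 1},
    {"dp": [0,0.002,0],"roll": 0,"grip": 1},
    {"dp": [0,0,0],"roll": 0,"grip": 1},
    {"dp": [0,0,0],"roll": 0,"grip": 1},
  ],
)

```text
time_s: 8.3
ee_pos: [0.5227, -0.1052, 0.1675]
eef_rot: [-1.571, -0.0, -0.116]
force: [-0.5, -0.7, -5.1]
grip_width: 0.016
```

>>> apply_moves(
  deltas=[
    {"dp": [0,0.002,0],"roll": 0,"grip": 1},
    {"dp": [0,0.002,0],"roll": 0,"grip": 1},
    {"dp": [0,0.002,0],"roll": 0,"grip": 1},
    {"dp": [0,0,0],"roll": 0,"grip": 1},
    {"dp": [0,0,0],"roll": 0,"grip": 1},
  ],
)

```text
time_s: 8.93
ee_pos: [0.5228, -0.1051, 0.1615]
eef_rot: [-1.571, -0.0, -0.116]
force: [-0.2, 2.6, 1.0]
grip_width: 0.0157
```

```bash
python3 - <<'E'
from h import *
import pickle
w=imaging.camera_info("wrist");im=imaging.camera("wrist");cv2.imwrite("pics/p2w.png",im);pickle.dump(w,open("w2.pkl","wb"))
s=imaging.camera("side");a=imaging.camera("scene")
cv2.imwrite("pics/p2.png",np.hstack([cv2.resize(s[225:345,230:350],(390,390),interpolation=2),cv2.resize(a[130:210,240:320],(390,390),interpolation=2)]))
cv2.imwrite("pics/p2.png",np.vstack([cv2.imread("pics/p2.png")[:,:], cv2.resize(im[90:230,130:380],(780,437)) [:210]]))
E
```

```text
(no output)
```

View pics/p2.png

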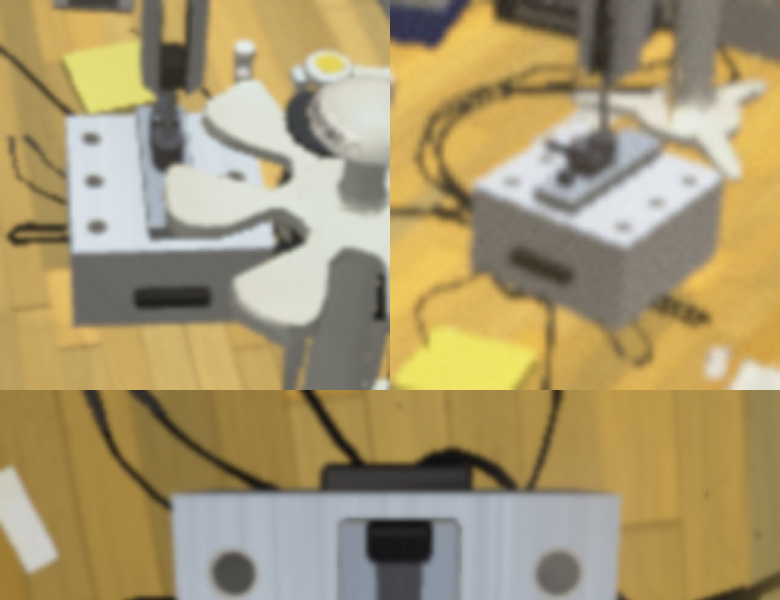

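The side and scene views show the foot flat on the block. The wrist view has the foot's end edge at crop rows ~518 and the block's edge at ~493. I'll work out the offsets.

```bash
python3 - <<'E'
from h import *
import pickle
np.set_printoptions(precision=4,suppress=True)
w=pickle.load(open("w2.pkl","rb"));f=lambda x,y:(130+x*.3205,90+(y-390)*.3204)
fo=plane(w,f(399,519),.084);bl=plane(w,f(396,494),.07);we=(plane(w,f(233,573),.07)+plane(w,f(558,573),.07))/2
yw=-.116;R=np.array([[np.cos(yw),np.sin(yw)],[-np.sin(yw),np.cos(yw)]])
c=np.array([.523,-.1051])
for n,p in(("foot",fo),("blockedge",bl),("wellmid",we)):print(n,p,R@(p[:2]-c))
E
```

```text
foot [ 0.5309 -0.048   0.084 ] [0.0012 0.0577]
blockedge [ 0.5307 -0.0416  0.07  ] [0.0004 0.0639]
wellmid [ 0.528  -0.0642  0.07  ] [0.0002 0.0412]
```

The centring agrees to about 1 mm. Now I'll lower the probe by feel.

>>> apply_moves(
  deltas=[
    {"dp": [0,0.002,0],"roll": 0,"grip": 1},
    {"dp": [0,0.003,0],"roll": 0,"grip": 1},
    {"dp": [0,0.003,0],"roll": 0,"grip": 1},
    {"dp": [0,0.003,0],"roll": 0,"grip": 1},
    {"dp": [0,0.001,0],"roll": 0,"grip": 1},
  ],
)

```text
time_s: 9.7
ee_pos: [0.5227, -0.1052, 0.1492]
eef_rot: [-1.571, 0.0, -0.116]
force: [0.9, 3.0, 2.2]
grip_width: 0.0158
```

>>> apply_moves(
  deltas=[
    {"dp": [0,0.001,0],"roll": 0,"grip": 1},
    {"dp": [0,0.001,0],"roll": 0,"grip": 1},
    {"dp": [0,0.001,0],"roll": 0,"grip": 1},
    {"dp": [0,0.001,0],"roll": 0,"grip": 1},
  ],
)

```text
time_s: 10.2
ee_pos: [0.5227, -0.1051, 0.1454]
eef_rot: [-1.571, -0.0, -0.116]
force: [1.0, 3.2, 1.3]
grip_width: 0.0157
```

>>> apply_moves(
  deltas=[
    {"dp": [0,0.001,0],"roll": 0,"grip": 1},
    {"dp": [0,0.001,0],"roll": 0,"grip": 1},
    {"dp": [0,0.001,0],"roll": 0,"grip": 1},
  ],
)

```text
time_s: 10.58
ee_pos: [0.5227, -0.1051, 0.1424]
eef_rot: [-1.571, -0.0, -0.116]
force: [0.6, 3.4, 1.6]
grip_width: 0.016
```

I'll lower the grip force to 10 N so that the pads slip before the tip can be overloaded.

>>> apply_moves(
  deltas=[
    {"dp": [0,0,0],"roll": 0,"grip": 1},
    {"dp": [0,0.001,0],"roll": 0,"grip": 1},
    {"dp": [0,0.001,0],"roll": 0,"grip": 1},
  ],
  newtons=10,
)

```text
time_s: 10.95
ee_pos: [0.5226, -0.1052, 0.1404]
eef_rot: [-1.571, 0.0, -0.116]
force: [0.2, 2.7, 2.1]
grip_width: 0.0157
```

>>> apply_moves(
  deltas=[
    {"dp": [0,0.0007,0],"roll": 0,"grip": 1},
    {"dp": [0,0.0007,0],"roll": 0,"grip": 1},
  ],
)

```text
time_s: 11.2
ee_pos: [0.5226, -0.1052, 0.139]
eef_rot: [-1.571, 0.0, -0.116]
force: [-1.2, 0.9, 2.4]
grip_width: 0.0161
```

>>> apply_moves(
  deltas=[
    {"dp": [0,0.0007,0],"roll": 0,"grip": 1},
    {"dp": [0,0.0007,0],"roll": 0,"grip": 1},
  ],
)

```text
time_s: 11.45
ee_pos: [0.5226, -0.1052, 0.1376]
eef_rot: [-1.571, 0.0, -0.116]
force: [-0.8, 2.3, 2.1]
grip_width: 0.0157
```

>>> apply_moves(
  deltas=[
    {"dp": [0,0.0007,0],"roll": 0,"grip": 1},
    {"dp": [0,0.0007,0],"roll": 0,"grip": 1},
  ],
)

```text
time_s: 11.7
ee_pos: [0.5226, -0.1052, 0.1362]
eef_rot: [-1.571, 0.0, -0.116]
force: [-0.0, 1.5, 1.4]
grip_width: 0.0162
```

>>> apply_moves(
  deltas=[
    {"dp": [0,0.0007,0],"roll": 0,"grip": 1},
    {"dp": [0,0.0007,0],"roll": 0,"grip": 1},
  ],
)

```text
time_s: 11.95
ee_pos: [0.5226, -0.1052, 0.1348]
eef_rot: [-1.571, 0.0, -0.116]
force: [-1.3, 2.7, 1.7]
grip_width: 0.0162
```

>>> apply_moves(
  deltas=[
    {"dp": [0,0.0007,0],"roll": 0,"grip": 1},
    {"dp": [0,0.0007,0],"roll": 0,"grip": 1},
  ],
)

```text
time_s: 12.2
ee_pos: [0.5226, -0.1052, 0.1334]
eef_rot: [-1.571, 0.0, -0.116]
force: [-0.8, 0.7, 2.8]
grip_width: 0.0157
```

>>> apply_moves(
  deltas=[
    {"dp": [0,0.0007,0],"roll": 0,"grip": 1},
    {"dp": [0,0.0007,0],"roll": 0,"grip": 1},
  ],
)

```text
time_s: 12.45
ee_pos: [0.5226, -0.1052, 0.132]
eef_rot: [-1.571, 0.0, -0.116]
force: [-0.6, 2.4, 1.3]
grip_width: 0.016
```

>>> apply_moves(
  deltas=[
    {"dp": [0,0.0007,0],"roll": 0,"grip": 1},
    {"dp": [0,0.0007,0],"roll": 0,"grip": 1},
  ],
)

```text
time_s: 12.7
ee_pos: [0.5226, -0.1052, 0.1306]
eef_rot: [-1.571, 0.0, -0.116]
force: [-1.3, 0.8, 2.8]
grip_width: 0.0159
```

>>> apply_moves(
  deltas=[
    {"dp": [0,0.0007,0],"roll": 0,"grip": 1},
    {"dp": [0,0.0007,0],"roll": 0,"grip": 1},
  ],
)

```text
time_s: 12.95
ee_pos: [0.5229, -0.1052, 0.1298]
eef_rot: [-1.571, -0.001, -0.116]
force: [-3.1, 2.0, 11.4]
grip_width: 0.016
```

>>> apply_moves(
  deltas=[
    {"dp": [0,0.0007,0],"roll": 0,"grip": 1},
    {"dp": [0,0.0007,0],"roll": 0,"grip": 1},
  ],
)

```text
time_s: 13.2
ee_pos: [0.5233, -0.1054, 0.1292]
eef_rot: [-1.571, -0.002, -0.116]
force: [-3.0, 2.0, 15.0]
grip_width: 0.0161
```

The probe touched bottom at TCP z≈0.130, with about 12 to 15 N at the wrist. I'll ease off the load slightly, open the jaws and rise.

>>> apply_moves(
  deltas=[
    {"dp": [0,-0.0008,0],"roll": 0,"grip": 1},
    {"dp": [0,0,0],"roll": 0,"grip": 1},
  ],
)

```text
time_s: 13.45
ee_pos: [0.5231, -0.1053, 0.1293]
eef_rot: [-1.571, -0.001, -0.116]
force: [-0.7, 0.4, 8.2]
grip_width: 0.0161
```

>>> apply_moves(
  deltas=[
    {"dp": [0,0,0],"roll": 0,"grip": 0.6},
    {"dp": [0,0,0],"roll": 0,"grip": 0.2},
    {"dp": [0,0,0],"roll": 0,"grip": -0.2},
    {"dp": [0,0,0],"roll": 0,"grip": -0.2},
    {"dp": [0,0,0],"roll": 0,"grip": -0.2},
  ],
)

```text
time_s: 14.08
ee_pos: [0.5226, -0.1052, 0.1286]
eef_rot: [-1.571, 0.0, -0.116]
force: [-0.5, 0.7, -0.1]
grip_width: 0.0548
```

>>> apply_moves(
  deltas=[
    {"dp": [0,-0.02,0],"roll": 0,"grip": -0.2},
    {"dp": [0,-0.03,0],"roll": 0,"grip": -0.2},
    {"dp": [0,-0.02,0],"roll": 0,"grip": -0.2},
    {"dp": [0,0,0],"roll": 0,"grip": 1},
    {"dp": [0,0,0],"roll": 0,"grip": 1},
    {"dp": [0,0,0],"roll": 0,"grip": 1},
    {"dp": [0,0,0],"roll": 0,"grip": 1},
    {"dp": [0,0,0],"roll": 0,"grip": 1},
  ],
)

```text
time_s: 15.08
ee_pos: [0.5226, -0.1051, 0.1984]
eef_rot: [-1.571, 0.0, -0.116]
force: [-0.6, 0.3, -0.5]
grip_width: 0.0098
```

>>> apply_moves(
  deltas=[
    {"dp": [0,0,0.026],"roll": 0,"grip": 1},
    {"dp": [0,0,0.03],"roll": 0,"grip": 1},
    {"dp": [0,0.02,0],"roll": 0,"grip": 1},
    {"dp": [0,0.025,0],"roll": 0,"grip": 1},
    {"dp": [0,0.012,0],"roll": 0,"grip": 1},
    {"dp": [0,0,0],"roll": 0,"grip": 1},
    {"dp": [0,0,0],"roll": 0,"grip": 1},
  ],
)

```text
time_s: 15.95
ee_pos: [0.5295, -0.0497, 0.1425]
eef_rot: [-1.571, -0.001, -0.116]
force: [0.5, 0.5, -0.0]
grip_width: 0.0003
```

```bash
python3 - <<'E'
from h import *
o=ctrl.get_obs();print(o["ee_pos"],o["force"],o["grip_width"])
s=imaging.camera("side");a=imaging.camera("scene");w=imaging.camera("wrist")
cv2.imwrite("pics/l1.png",np.hstack([cv2.resize(a[110:210,230:330],(400,400),interpolation=2),cv2.resize(w[100:300,160:360],(400,400),interpolation=2)]))
E
```

```text
[ 0.52953642 -0.04966073  0.14251905] [ 0.46624176  0.54882426 -0.02137974] 0.000272836743460858
```

View pics/l1.png

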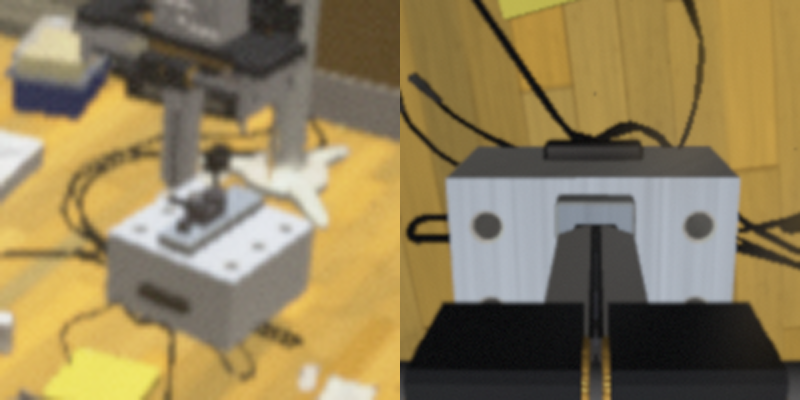

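The gauge stands on the block with its probe lowered. The closed fingers, at crop x≈596, are over the lever, with the foot's middle at about 595. I'll press now.

>>> apply_moves(
  deltas=[
    {"dp": [0,0.003,0],"roll": 0,"grip": 1},
    {"dp": [0,0.003,0],"roll": 0,"grip": 1},
    {"dp": [0,0.003,0],"roll": 0,"grip": 1},
    {"dp": [0,0.003,0],"roll": 0,"grip": 1},
    {"dp": [0,0.002,0],"roll": 0,"grip": 1},
    {"dp": [0,0,0],"roll": 0,"grip": 1},
  ],
)

```text
time_s: 16.85
ee_pos: [0.5291, -0.0496, 0.1275]
eef_rot: [-1.571, 0.0, -0.116]
force: [0.6, 0.5, 2.3]
grip_width: 0.0003
```

>>> apply_moves(
  deltas=[
    {"dp": [0,0.002,0],"roll": 0,"grip": 1},
    {"dp": [0,0.002,0],"roll": 0,"grip": 1},
    {"dp": [0,0.002,0],"roll": 0,"grip": 1},
    {"dp": [0,0.002,0],"roll": 0,"grip": 1},
    {"dp": [0,0,0],"roll": 0,"grip": 1},
  ],
)

```text
time_s: 17.48
ee_pos: [0.529, -0.0496, 0.1194]
eef_rot: [-1.571, 0.0, -0.116]
force: [-0.4, 0.8, 0.9]
grip_width: 0.0004
```

>>> apply_moves(
  deltas=[
    {"dp": [0,0.001,0],"roll": 0,"grip": 1},
    {"dp": [0,0.001,0],"roll": 0,"grip": 1},
    {"dp": [0,0.001,0],"roll": 0,"grip": 1},
    {"dp": [0,0,0],"roll": 0,"grip": 1},
  ],
)

```text
time_s: 17.98
ee_pos: [0.5291, -0.0495, 0.1165]
eef_rot: [-1.571, 0.0, -0.116]
force: [0.2, 1.9, 1.6]
grip_width: 0.0003
```

>>> apply_moves(
  deltas=[
    {"dp": [0,0.001,0],"roll": 0,"grip": 1},
    {"dp": [0,0.001,0],"roll": 0,"grip": 1},
    {"dp": [0,0,0],"roll": 0,"grip": 1},
  ],
)

```text
time_s: 18.35
ee_pos: [0.5293, -0.0495, 0.1153]
eef_rot: [-1.571, -0.001, -0.116]
force: [-3.8, 3.0, 10.6]
grip_width: 0.0006
```

>>> apply_moves(
  deltas=[
    {"dp": [0,0.001,0],"roll": 0,"grip": 1},
    {"dp": [0,0,0],"roll": 0,"grip": 1},
  ],
)

```text
time_s: 18.6
ee_pos: [0.5294, -0.0495, 0.115]
eef_rot: [-1.571, -0.001, -0.116]
force: [-5.6, 3.4, 17.6]
grip_width: 0.0006
```

The lever reached its stop at TCP z 0.115, against 0.1155 expected, with 17.6 N. I'll retract and check.

>>> apply_moves(
  deltas=[
    {"dp": [0,-0.003,0],"roll": 0,"grip": 1},
    {"dp": [0,-0.02,0],"roll": 0,"grip": 1},
    {"dp": [0,-0.04,0],"roll": 0,"grip": 1},
    {"dp": [0,-0.04,0.03],"roll": 0,"grip": 1},
    {"dp": [0,0,0.04],"roll": 0,"grip": 1},
    {"dp": [0,0,0.04],"roll": 0,"grip": 1},
    {"dp": [0,0,0],"roll": 0,"grip": 1},
    {"dp": [0,0,0],"roll": 0,"grip": 1},
  ],
)

```text
time_s: 19.6
ee_pos: [0.5418, 0.0591, 0.2163]
eef_rot: [-1.571, 0.0, -0.116]
force: [-0.1, -0.3, -0.0]
grip_width: 0.0006
```

```bash
python3 - <<'E'
from h import *
o=ctrl.get_obs();print(o["ee_pos"],o["force"],o["time_s"])
s=imaging.camera("side");a=imaging.camera("scene");w=imaging.camera("wrist")
b=np.hstack([cv2.resize(a[130:210,240:320],(300,300),interpolation=2),cv2.resize(s[225:345,230:350],(300,300),interpolation=2)])
cv2.imwrite("pics/f1.png",np.hstack([b[:,:600]]) if 0 else np.vstack([b,cv2.resize(w[150:384,100:400],(600,468),interpolation=2)[:300]]))
E
```

```text
[0.54175277 0.05913199 0.21632144] [-0.11540396 -0.3110449  -0.04442861] 19.6
```

View pics/f1.png

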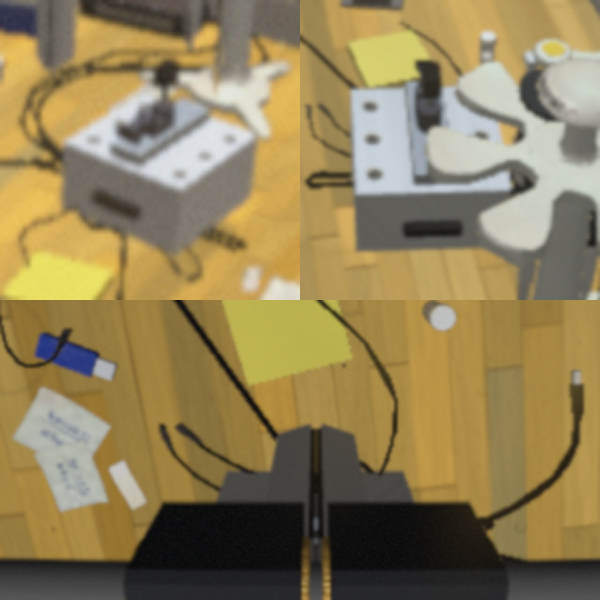

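The gauge stands flat on the block with the lever level, at scene crop (130,130). The head is upright at (165,72), and the bystanders are undisturbed. I'm handing the job in.

```bash
python3 -c "
from station import ctrl
print(ctrl.hand_in())"
```

```text
the job is handed in; nothing more can be done
None
```

I've handed in the job at about 20 s of the 61 s allowed. The gauge is standing flat on the block with its probe on the bottom of the wide well and the lock lever pressed down.

- **Carrying and placing:** I took the grey gauge from its rest by the probe head and aligned it with the block. Once the foot was on the block, the wrist camera put it within about 1 mm of centre.
- **Probing:** I lowered the probe in 0.7 mm steps at a 10 N grip. The wrist force rose from about 2 N of drag to 11 N, then 15 N on the next call. Most of that was on the tip, still below the 20 N limit. I eased it to 8 N before letting go. The well is roughly 59 mm deep; this is an estimate from the arm's height, not the gauge's own reading.
- **Locking:** The lever met its stop at TCP height 0.115 m (0.1155 m expected), with 17.6 N of force.
- **Final pictures:** They show the gauge flat with the lever level. The pad, vial and USB stick look where they were, and the robot is clear. The screwdriver and the pink look-alike were outside the last crops, but the arm went nowhere near them.

No check failed. I couldn't directly see the probe tip at the bottom; the evidence for that contact is the force rise and the fact that I let go while it was still pressing.

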